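# Unload a leak-tested coupling and show its end to the inspection camera

## Robot

A 7-joint arm with a two-finger parallel gripper is mounted at the origin on a cart in front of the work surface, level with it; the furniture and walls round the work are solid. World frame = base frame: x ahead of the robot, y to its left, z up, the work surface at z = 0. Lengths are in m, angles in rad, forces in N, time in s.
With the tool pointing down it reaches from about 0.425 to 0.925 m from the base axis. Payload 6.8 kg.
Tool frame: the origin (TCP) lies at the very end of the fingers, on their centre line; the grasp point (between the pads) lies 19 mm behind it; z points along the fingers, y is the line along which they close (so a half turn about z gives the same grasp; the last joint's range is limited). The gripper opens to 85 mm and grips with 20 to 120 N. Pads are 22 mm wide; open, the fingers measure 114 mm over their backs; the gripper's body (76 mm by 85 mm) begins 54 mm behind the grasp point. The pads swing forward as they close: fully open they stand 13 mm farther back than shut.
Start: joints at [1.141, 0.477, 0.022, 1.555, -0.011, 1.109, -0.083], TCP at [0.213, -0.64, 0.231] pointing down, gripper open.
Joint ranges: [-2.96, 2.96], [-0.34, 2.1], [-1.41, 1.46], [0.24, 2.44], [-1.37, 4.51], [0.17, 1.92], [-2.96, 2.96]. Speed limits (rad/s): [2.39, 2.39, 3.14, 3.14, 3.14, 3.14, 3.14].

## Interface

Orientations are given as a unit quaternion [w, x, y, z].
In Python, from station import bot gives the robot as it stands.
- The arm moves only by the tool nudge_tcp, called after "Call:" as name(argument=value, ...) on one line, values as JSON. Schema: {"type":"object","properties":{"plan":{"type":"object","properties":{"dx":{"type":"array","items":{"type":"number"},"minItems":1,"maxItems":20},"dy":{"type":"array","items":{"type":"number"},"minItems":1,"maxItems":20},"dz":{"type":"array","items":{"type":"number"},"minItems":1,"maxItems":20},"turn":{"type":"array","items":{"type":"number"},"minItems":1,"maxItems":20},"jaw":{"type":"array","items":{"type":"number"},"minItems":1,"maxItems":20}},"additionalProperties":false,"required":["dx","dy","dz","turn","jaw"]},"force":{"type":"number"},"only":{"type":"string"},"quiet":{"type":"boolean"},"lines":{"type":"string"}},"required":["plan"],"additionalProperties":false}. plan is an object with one list for each field, all of the same length, 1 to 20, a row being the entries at one place: dx, dy, dz (the shift in units of 20 mm), turn (a turn about the tool's z in rad), jaw (the opening from 0.0 (shut) to 1.0 (fully open)); each row shifts and turns the commanded pose from where the row before left it, along the tool's axes as they then stand; what a row does not reach is not made up. A row lasts 1/10 s, in which the tool goes at most 0.05 m and 0.15 rad, less where a joint would pass 70% of its speed; a pose out of reach is approached as far as the arm can. The fingers move at their own pace and stop on an object; force is the grip in N (left out, the last holds). Time passes only in rows, so rows that do not move let the fingers close. The tool returns the time, the measured TCP pose, the force, the opening and the grip force at its end. only (a regular expression) keeps the lines of the reply that match it, lines (a string "A,B") keeps lines A to B, and quiet returns only ok. Input that does not fit is refused with a message, and nothing moves.
- bot.get_obs(): the state, without advancing time (a new reading comes with each control period).
- bot.read_camera(name): name is "scene" or "side" or "wrist"; returns the picture (384x512x3 uint8, blue, green, red); there is no depth.
- bot.camera_info(name): a dict with "vertical_fov" (degrees; the focal length in pixels is half the picture's height over the tangent of half this angle, whatever the lens; pixels are square), "cx", "cy" (the principal point, pixels), "k1" (the pictures are not rectified: a ray, as slopes to the right and down, at radius r is drawn at 1 + k1 r^2 times it, then the intrinsics apply), "view" (4x4, takes a point from world to camera coordinates); the wrist camera has in their place "hand_eye" (4x4, takes a point from camera to tool coordinates, whose origin is the TCP and whose axes are the flange's). Camera axes: x right, y up, looking along -z (the intrinsics and any distortion apply to the point x, -y, -z); pixel columns grow to the right and rows downward; lengths in m; the calibration is good to about 2 mm. A picture is of the moment at which its call begins: read the wrist's pose just before it. camera_info takes no time and is no camera call.
- bot.hand_in(): hands the job in; it is judged then, once.
The state is a dict: "t": time; "q": joint angles; "joint_vel": joint speeds; "joint_torque": joint torques, N m; "eef_pos": TCP position; "tool_rot": TCP orientation; "contact_force": force on the tool from outside, world axes, zero at the start; "torque": the same for the moment, N m; "gripper_width": opening from 0.0 (shut) to 1.0 (fully open); "grasp_force": force on a finger pad.
Only numpy, scipy, OpenCV 4.12 (cv2) and the standard library are available. Lean on these libraries where they do the work, as an engineer would, in place of code of your own. Each camera call takes 0.05 s, during which the arm holds its last target. There are 200 camera calls.

## Task

The leak test on the quick coupling is finished. Wind the rig's handwheel by its handle until the quill is fully back against its stop, then lift the coupling out of the vees with the gripper and hold it up to the inspection camera for a look at the end that was in the seal cup: that slim end facing the lens squarely, centred on the lens axis, 100 mm in front of the lens. The job ends with the gripper still holding the coupling steadily there, the quill left back; do not drop the coupling, touch the camera or its stand, or push the other things on the bench about.

Things in the scene. Friction and masses are not known exactly. Their poses are not given: they have to be found in the camera images.
- test_rig: Leak-test rig, 90 x 230 mm, 14 mm base plate, fixed; its turn varies. Origin on the bench; y runs along the rig from headstock to handwheel (roughly to the robot's left), x away from the robot. Rig axis level at x = 0, z = 70 mm. Along y: headstock -125 to -85 (gauge on it to z = 137 at y = -110), coupling -72 to -4, tailstock housing 26 to 80 (top z = 96), handwheel 86 to 98, handle to 145 mm.
- vee_rests (a point): On the rig's axis midway between two 5 mm thick steel vee rests that carry the coupling near its ends (rig y = -62 and -21 mm, 36 mm clear between them). The vees open upward; their tips reach z = 72 mm, and they reach 19 mm to either side of the axis. Below the coupling, between the rests, it is open down to the base plate (z = 14 mm).
- quill (a joint): Position in m of the steel quill (18 mm rod, its tip a 27 mm flange and seal cup): 0 = cup pushed 7 mm over the coupling's slim end; 0.020 = fully back, the flange against the tailstock housing (the stop). Geared to the handwheel, 10 mm a turn. Starts 0 to 4 mm back, the cup still round the coupling's end.
- wheel (a joint): Handwheel angle in rad, 0 to 12.57 (two turns); grows as the quill draws back, turning about the rig's +y: anticlockwise seen from the handle's end, its top moving away from the robot. Handle centre line at rig x = 26 mm * sin(angle), z = 70 mm + 26 mm * cos(angle), so straight above the axis at 0. Turns with 1 to 3 N at the handle and stays where it is left.
- wheel_centre (a point): Centre of the outer face of the handwheel (aluminium disc, 66 mm across, 12 mm thick), on the rig's axis: rig y = 98 mm, z = 70 mm.
- handle_mid (a point): On the centre line of the black handle on the wheel's face, 28 mm out from that face: a level pin along the rig's y, 46 mm long, 13 to 16 mm thick, 26 mm off the wheel's axis. It goes round with the wheel and revolves freely on its pin, so a gripper pointing down and closing along the rig's x can keep that attitude all the way round.
- coupling: Chrome quick coupling, 68 mm long, about 110 g, in the vees along the rig's y: a 20.5 mm round sleeve from 16 mm on the -y side to 7 mm on the +y side of mid length, tapering to 13 mm at its -y end and 10 mm at its slim +y end (in the cup). Origin at mid length, 10.5 mm below the centre line; y along its length to the slim end. Its roll about its length does not matter.
- slim_end (a point): Centre of the coupling's slim end face, the one in the seal cup at the start, to be shown to the camera: on the centre line, 34 mm from mid length.
- mid_axis (a point): On the coupling's centre line in the middle of its 20.5 mm sleeve, 38 mm from the slim end face: the place to grip, across the sleeve, between the vees (z = 70 mm in the rig).
- camera_head: Inspection camera, 54 mm ring light round the lens. Origin: centre of the lens's front face, 285 mm above the bench. It looks along its -x axis: toward the robot's side and 20 degrees below level; y is level. The slim end face belongs at x = -100 mm, y = z = 0 in this frame (251 mm above the bench), the coupling lying along x with its other end farther from the lens.
- camera_stand: Stand of the camera, fixed, behind the rig; its place and turn vary. Origin on the bench straight below the lens; x level, away from the robot's side, y level. Grey base plate 100 x 100 x 16 mm from x = 20 to 120 mm; steel column 20 mm thick and 364 mm high at x = 110 mm; an arm from it carries the camera, lens at x = 0, z = 285 mm.
- spanner: Bystander: dark adjustable spanner, 54 x 272 x 17 mm, lying in front of the rig.
- gland_nut: Bystander: white gland nut, 24 x 24 x 12 mm, on the front of the rig's base plate.
- thread_tape: Bystander: white roll of thread tape, 15 x 52 x 52 mm, standing behind the rig.
- bolt_2: Bystander: hex bolt 50 mm long, lying behind the rig.
- hex_key: Bystander: hex key, 39 x 104 x 7 mm, lying behind the rig's handwheel end.
- tin_gold: Bystander: empty lacquered tin, 64 x 110 x 24 mm, to the left of the rig.

How it is judged:
On the way, in this order (a step that is already met when the one before it is completed fails the run):
1. the quill is wound fully back against its stop (value of joint quill above 0.0188 m), for 0.2 s.
2. the gripper has lifted the coupling clear of the rig (height (world z) of mid_axis above 0.13 m and contact force between the fingers and coupling above 0.5 N and contact force between coupling and test_rig below 0.1 N), for 0.2 s.
At the end, for the whole second after the job is handed in: Only the gripper holds the coupling, still, in the air; its slim end face is 100 mm (within 15) before the lens and within 12 mm of the lens axis in height and sideways, facing the lens, its length within 0.17 rad of the axis; the quill is still back, over 18.5 mm (x of slim_end in the frame of camera_head between -0.115 and -0.085 m and y of slim_end in the frame of camera_head between -0.012 and 0.012 m and z of slim_end in the frame of camera_head between -0.012 and 0.012 m and x of coupling in the frame of camera_head below -0.115 m and angle between the y axis of coupling and the x axis of camera_head, either way round below 0.17 rad and contact force between the fingers and coupling above 0.5 N and contact force between coupling and test_rig below 0.1 N and contact force between coupling and camera_stand below 0.1 N and linear speed of coupling below 0.02 m/s and angular speed of coupling below 0.2 rad/s and value of joint quill above 0.0185 m); the arm keeps its last pose, push and grip.
It fails at once if the coupling is pulled about (more than 15 mm) before the quill is back (value of joint quill below 0.0175 m and distance of coupling from where it was at the start of the episode above 0.015 m).
It fails at once if the coupling is dropped onto the bench or the base plate (height (world z) of mid_axis below 0.04 m).
It fails at once if the robot or the coupling bumps the camera or its stand (contact force between any of the arm, the fingers, coupling and camera_stand above 1 N).
It fails at once if one of the other things on the bench is pushed more than 30 mm from its place (distance of any of spanner, gland_nut, thread_tape, bolt_2, hex_key, tin_gold from where it was at the start of the episode above 0.03 m).
It also fails if it takes over 72 s, if anything falls off the work surface, if the arm or the gripper's body presses on something with over 40 N, if the wrist force passes 120 N, or if a joint passes its speed limit or range.

## Working session

There is one attempt and no reset: what is moved stays moved. The work goes in short steps, Python scripts to look and compute and a tool call to move; the robot and the scene stay as the last step left them, time stands still between calls to the robot, and variables do not carry over. Pictures are saved under pics/ and viewed, at most 10 in all, crops included, and the job is handed in when it is done.

```bash
ls; mkdir -p pics
```

Create h.py:
```python
import numpy as np, cv2
from scipy.spatial.transform import Rotation as R
from station import bot
def K(i):
    f=192/np.tan(np.radians(i["vertical_fov"])/2); return f,i["cx"],i["cy"],i["k1"]
def ray(px,i,T):  # T cam->world
    f,cx,cy,k=K(i); d=np.array([(px[0]-cx)/f,(px[1]-cy)/f]); u=d.copy()
    for _ in range(20): u=d/(1+k*(u@u))
    v=T[:3,:3]@np.array([u[0],-u[1],-1]); return T[:3,3],v/np.linalg.norm(v)
def proj(p,i,V):
    f,cx,cy,k=K(i); c=V[:3,:3]@np.asarray(p)+V[:3,3]; u=np.array([c[0],-c[1]])/-c[2]
    return u*(1+k*(u@u))*f+[cx,cy]
def tri(rs):
    A=0;b=0
    for o,d in rs:
        P=np.eye(3)-np.outer(d,d);A=A+P;b=b+P@o
    p=np.linalg.solve(A,b); return p,[round(float(np.linalg.norm((np.eye(3)-np.outer(d,d))@(p-o))),4) for o,d in rs]
def toolT(o):
    T=np.eye(4); w,x,y,z=o["tool_rot"]; T[:3,:3]=R.from_quat([x,y,z,w]).as_matrix(); T[:3,3]=o["eef_pos"]; return T
```

Run:
```python
from h import *
np.set_printoptions(precision=4,suppress=True)
o=bot.get_obs();print(o)
for n in("scene","side","wrist"):
    i=bot.camera_info(n);print(n,i)
    im=bot.read_camera(n);cv2.imwrite(f"pics/{n}0.png",im)
a=cv2.imread("pics/scene0.png");b=cv2.imread("pics/side0.png")
```

```text
pics
station.py
{'t': 0.0, 'q': array([ 1.1409,  0.4778,  0.0223,  1.5565, -0.0115,  1.1093, -0.0831]), 'joint_vel': array([-0.0006,  0.0006, -0.0015,  0.0009,  0.0005,  0.0004,  0.0002]), 'joint_torque': array([  0.0007, -59.6453,   1.6079, -28.1204,   0.0124,   0.0093,
         0.    ]), 'eef_pos': array([ 0.2133, -0.6398,  0.2303]), 'tool_rot': array([-0.0009,  0.9871,  0.1602, -0.0002]), 'contact_force': array([-0.1852, -0.2794, -0.2495]), 'torque': array([-0.0704,  0.0063, -0.0013]), 'grasp_force': 0.0, 'gripper_width': 1.004127062932838}
scene {'vertical_fov': 51.774117768585626, 'cx': 248.2588566890472, 'cy': 187.4725619584584, 'k1': 0.03393419336341144, 'view': array([[ 0.4281, -0.9036, -0.0112,  0.0352],
       [ 0.4526,  0.2037,  0.8681, -0.4904],
       [-0.7822, -0.3767,  0.4962, -0.4462],
       [ 0.    ,  0.    ,  0.    ,  1.    ]])}
side {'vertical_fov': 55.85324143766038, 'cx': 252.30262488542488, 'cy': 190.16580640058294, 'k1': 0.016588923279504567, 'view': array([[-0.9728, -0.2318,  0.0031,  0.6412],
       [ 0.0912, -0.3702,  0.9245, -0.1144],
       [-0.2131,  0.8996,  0.3813, -1.2623],
       [ 0.    ,  0.    ,  0.    ,  1.    ]])}
wrist {'vertical_fov': 59.4347695078757, 'cx': 251.95044676029082, 'cy': 192.91200435189108, 'k1': -0.017768090092593405, 'hand_eye': array([[ 0.0007,  0.9453,  0.3262,  0.0851],
       [ 1.    , -0.001 ,  0.0007,  0.0006],
       [ 0.001 ,  0.3262, -0.9453, -0.1439],
       [ 0.    ,  0.    ,  0.    ,  1.    ]])}
```

View pics/scene0.png

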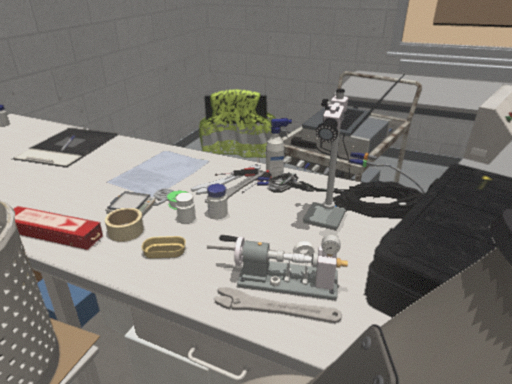

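View pics/side0.png

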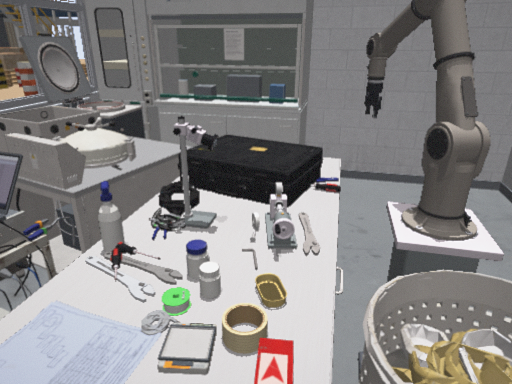

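The scene picture shows the rig from wheel (238,250) to headstock (327,270), with the camera stand at (325,215) and the lens at about (325,130). The side picture shows the wheel at about (282,225) and the camera at about (208,140). I'll enlarge both next.

Run:
```python
import cv2,numpy as np
a=cv2.imread("pics/scene0.png")[85:325,200:360];b=cv2.imread("pics/side0.png")[105:265,145:345]
c=np.zeros((600,800,3),np.uint8)
c[:600,:400]=cv2.resize(a,(400,600),interpolation=cv2.INTER_CUBIC)
c[:320,400:]=cv2.resize(b,(400,320),interpolation=cv2.INTER_CUBIC)
d=cv2.imread("pics/side0.png")[175:255,240:352]
c[320:600,404:796]=cv2.resize(d,(392,280),interpolation=cv2.INTER_CUBIC)
cv2.imwrite("pics/z0.png",c)
```

```text
(no output)
```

View pics/z0.png

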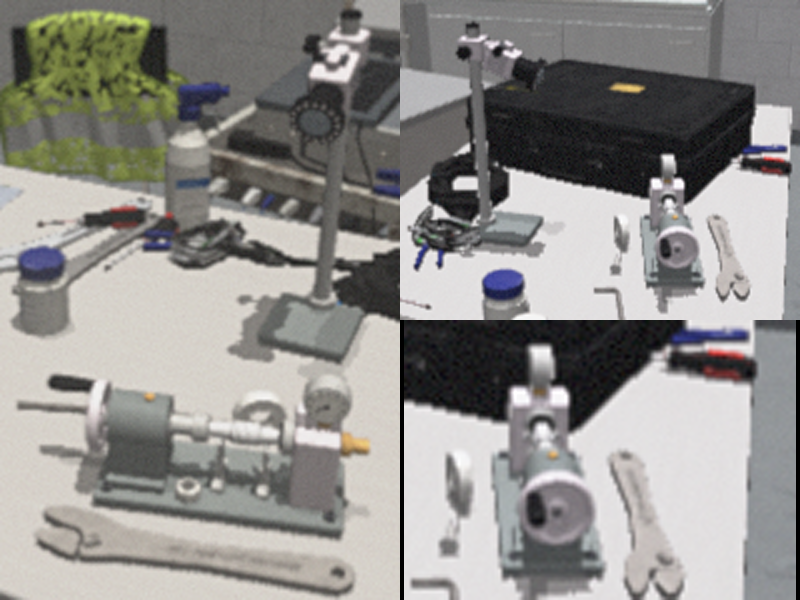

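The enlarged crop shows:
- **Wheel face:** scene (237.6,252.2), side (283.2,229.9).
- **Handle:** it lies on the far side from the robot, so the wheel angle is about 90°.
- **Lens:** scene (327,132), side (212.5,141).
- **Gauge:** scene (331,244), side (279,187).

Run:
```python
from h import *
np.set_printoptions(precision=4,suppress=True)
I={n:bot.camera_info(n) for n in("scene","side")}
T={n:np.linalg.inv(I[n]["view"]) for n in I}
def t(name,a,b): print(name,*tri([ray(a,I["scene"],T["scene"]),ray(b,I["side"],T["side"])]))
t("wheel",(237.6,252.2),(283.2,229.9))
t("lens",(327.2,132.2),(212.5,141))
t("gauge",(330.8,244.2),(279.4,187))
t("coltop",(340.4,90.5),(181.5,119))
def pl(n,px,z):
    o,d=ray(px,I[n],T[n]);return o+d*(z-o[2])/d[2]
for c in [(262,342),(343,356),(367,314),(292,296)]: print("stand",pl("scene",(200+c[0]/2.5,85+c[1]/2.5),.016))
for c in [(97,488),(340,520)]: print("base front",pl("scene",(200+c[0]/2.5,85+c[1]/2.5),.014))
for c in [(494,458),(498,570),(602,565)]: print("base side",pl("side",(240+(c[0]-404)/3.5,175+(c[1]-320)/3.5),.014))
```

```text
wheel [0.4936 0.2987 0.0667] [0.0008, 0.0008]
lens [0.7469 0.1785 0.2888] [0.0016, 0.0016]
gauge [0.5403 0.0984 0.1212] [0.0004, 0.0004]
coltop [0.8479 0.1804 0.3583] [0.0029, 0.0029]
stand [0.7441 0.2172 0.016 ]
stand [0.7551 0.129  0.016 ]
stand [0.8486 0.1248 0.016 ]
stand [0.8509 0.215  0.016 ]
base front [0.4616 0.2815 0.014 ]
base front [0.5151 0.0705 0.014 ]
base side [0.5855 0.1034 0.014 ]
base side [0.5392 0.3152 0.014 ]
base side [0.4534 0.2858 0.014 ]
```
Rig axis direction (y): from gauge (0.5403,0.0984) to wheel (0.4936,0.2987): dist .2057 (expected .208). direction (-0.227,0.974) → yaw ~13.1°. Base front: (-.0535,.211) -> 14.2°. Good.

Units first: shifts go in units of 20 mm. So -0.04 m is -2.

Call:
nudge_tcp(plan={"dx":[0, 0, 0, 0, 0, 0, 0, 0, 0, 0], "dy":[0, 0, 0, 0, 0, 0, 0, 0, 0, 0], "dz":[-2, -2, -2, 0, 0, 0, 0, 0, 0, 0], "turn":[-0.148, -0.148, -0.148, -0.148, -0.148, -0.148, -0.148, -0.148, -0.148, -0.148], "jaw":[1, 1, 1, 1, 1, 1, 1, 1, 1, 1]})

```text
t: 1.15
eef_pos: [0.2134, -0.6402, 0.3509]
tool_rot: [-0.0, 0.619, 0.786, 0.0]
contact_force: [-0.2, -0.4, -0.1]
gripper_width: 0.999
grasp_force: 0.0
```

Call:
nudge_tcp(plan={"dx":[1.535, 1.535, 1.535, 1.535, 1.535, 1.535, 1.535, 1.535, 1.535], "dy":[1.715, 1.715, 1.715, 1.715, 1.715, 1.715, 1.715, 1.715, 1.715], "dz":[0, 0, 0, 0, 0, 0, 0, 0, 0], "turn":[0, 0, 0, 0, 0, 0, 0, 0, 0], "jaw":[1, 1, 1, 1, 1, 1, 1, 1, 1]})

```text
t: 2.05
eef_pos: [0.4513, -0.2991, 0.3513]
tool_rot: [-0.0, 0.621, 0.784, -0.0]
contact_force: [0.3, -0.5, 0.7]
gripper_width: 0.998
grasp_force: 0.0
```

Call:
nudge_tcp(plan={"dx":[2.22, 2.22, 2.22, 2.22, 2.22, 2.22, 2.22, 2.22, 2.22, 2.22, 2.22, 2.22, 0, 0], "dy":[0.74, 0.74, 0.74, 0.74, 0.74, 0.74, 0.74, 0.74, 0.74, 0.74, 0.74, 0.74, 0, 0], "dz":[0, 0, 0, 0, 0, 0, 0, 0, 0, 0, 0, 0, 0, 0], "turn":[0, 0, 0, 0, 0, 0, 0, 0, 0, 0, 0, 0, 0, 0], "jaw":[1, 1, 1, 1, 1, 1, 1, 1, 1, 1, 1, 1, 1, 1]})

```text
t: 3.45
eef_pos: [0.501, 0.2599, 0.3508]
tool_rot: [-0.0, 0.62, 0.785, -0.0]
contact_force: [-0.5, 0.0, -0.2]
gripper_width: 1.001
grasp_force: 0.0
```

Run:
```python
from h import *
o=bot.get_obs();np.save("o1.npy",toolT(o));im=bot.read_camera("wrist");print(o["q"],o["eef_pos"]);cv2.imwrite("pics/w1.png",cv2.resize(im,(800,600),interpolation=cv2.INTER_CUBIC))
```

```text
[ 0.09429957  0.31084554 -0.85842582  1.62308896  0.24046136  1.31949919
 -0.56681725] [0.50101617 0.25985236 0.35077531]
```

View pics/w1.png

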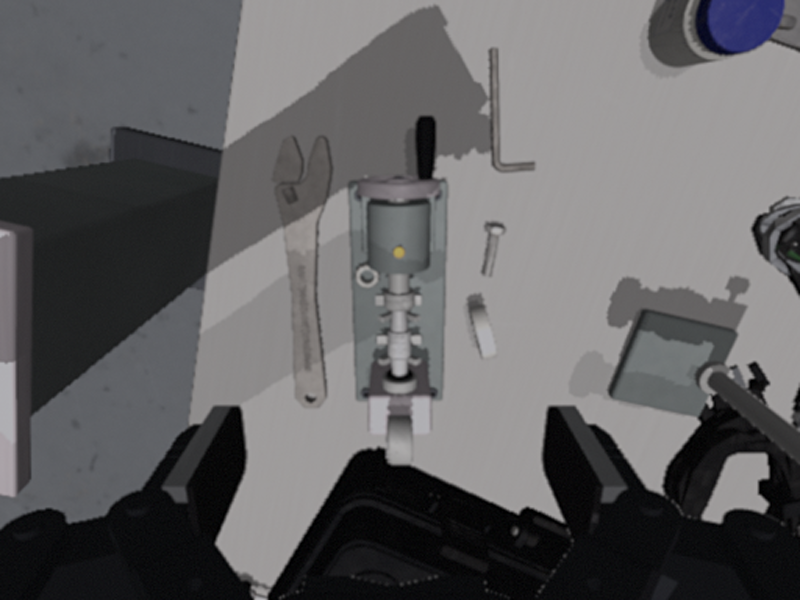

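The wrist picture (800 px wide) shows:
- **Rig:** upright in the image, base corners about (350,182), (447,180), (444,398) and (356,400).
- **Handle:** (432,118) to (423,178), on the far side.
- **Stand base:** (642,310), (737,330), (612,393).

I'll fit the poses from these and the earlier views.

Create fit.py:
```python
from h import *
from scipy.optimize import least_squares
np.set_printoptions(precision=4,suppress=True)
I={n:bot.camera_info(n) for n in("scene","side","wrist")}
V={n:I[n]["view"] for n in("scene","side")}
T1=np.load("o1.npy"); V["wrist"]=np.linalg.inv(T1@I["wrist"]["hand_eye"])
w=lambda x,y:("wrist",np.array([x,y])/1.5625)
s=lambda x,y:("scene",np.array([200+x/2.5,85+y/2.5]))
d=lambda x,y:("side",np.array([240+(x-404)/3.5,175+(y-320)/3.5]))
d1=lambda x,y:("side",np.array([145+(x-400)/2,105+y/2]))
def W(p,l):
    c,si=np.cos(p[2]),np.sin(p[2]); return np.array([p[0]+c*l[0]-si*l[1],p[1]+si*l[0]+c*l[1],l[2]])
RIG=[(w(350,182),(-.045,.115,.014)),(w(447,180),(.045,.115,.014)),(w(444,398),(.045,-.115,.014)),(w(356,400),(-.045,-.115,.014)),
(s(94,418),(0,.098,.07)),(d(555,512),(0,.098,.07)),(s(97,488),(-.045,.115,.014)),(s(340,520),(-.045,-.115,.014)),(d(602,565),(-.045,.115,.014))]
STD=[(w(642,310),(.02,.05,.016)),(w(612,391),(.02,-.05,.016)),(w(737,330),(.12,.05,.016)),(s(262,340),(.02,.05,.016)),(s(343,356),(.02,-.05,.016)),(s(318,118),(0,0,.285)),(d1(535,72),(0,0,.285)),(s(350,14),(.11,0,.364)),(d1(474,26),(.11,0,.364))]
def fit(M,p0):
    r=lambda p:np.concatenate([(proj(W(p,l),I[n],V[n])-px) for (n,px),l in M])
    q=least_squares(r,p0,loss="soft_l1");return q.x,r(q.x).reshape(-1,2)
if __name__=="__main__":
    p,r=fit(RIG,[.516,.203,.23]);print("rig",p,np.degrees(p[2]));print(r)
    q,r=fit(STD,[.74,.175,.05]);print("stand",q,np.degrees(q[2]));print(r)
    f=lambda n,px:ray(px,I[n],np.linalg.inv(V[n]))
    for nm,a in (("tip",[w(430,118),s(52,382)]),("mid",[w(425.5,148),s(75,384)])):
        x,e=tri([f(*k) for k in a]); print(nm,x,e,"rig",(W((0,0,-p[2]),x-[p[0],p[1],0])))
    np.save("rig.npy",p);np.save("std.npy",q)
    for g in range(0,160,10):
        g=np.radians(g); h=lambda y:W(p,(.026*np.sin(g),y,.07+.026*np.cos(g)))
        print(int(np.degrees(g)+.5),*[ (proj(h(.145),I[n],V[n])-px).round(1) for n,px in (w(429,118),s(50,381))],(proj(h(.126),I["side"],V["side"])-d(536,512)[1]).round(1))
```

```bash
python3 fit.py
```

```text
rig [0.5244 0.1877 0.2483] 14.227376566287957
[[-1.4987 -4.9719]
 [ 0.8941 -4.5724]
 [-0.0524  1.7393]
 [ 0.6215  1.085 ]
 [ 7.7024 -1.3067]
 [-1.1358 -3.4879]
 [-4.3995  1.6909]
 [ 1.7431  2.6131]
 [ 0.2014  0.4297]]
stand [0.7391 0.1782 0.0327] 1.8741265805066911
[[ 0.2182  0.2471]
 [-2.3379  5.5273]
 [ 0.3491 -0.311 ]
 [-2.461  -2.6416]
 [ 0.5716 -1.0819]
 [-0.7322  1.954 ]
 [ 2.6008  1.7767]
 [-0.0754 -1.3526]
 [-1.4394 -1.6583]]
tip [0.5078 0.3501 0.0811] [0.0002, 0.0002] rig [0.0238 0.1615 0.0811]
mid [0.5103 0.3278 0.084 ] [0.0007, 0.0007] rig [0.0207 0.1393 0.084 ]
0 [-19.7  15.3] [5.  2.2] [ 5.5 -6.9]
10 [-15.7  15.3] [5.5 1.1] [ 3.9 -6.7]
20 [-11.9  15.2] [5.9 0.4] [ 2.4 -6.4]
30 [-8.4 15.1] [ 6.4 -0. ] [ 1.  -5.8]
40 [-5.2 14.9] [ 6.8 -0.1] [-0.3 -5. ]
50 [-2.6 14.8] [7.2 0.2] [-1.5 -4. ]
60 [-0.6 14.7] [7.5 0.8] [-2.4 -2.9]
70 [ 0.8 14.5] [7.8 1.8] [-3.1 -1.6]
80 [ 1.6 14.4] [8. 3.] [-3.5 -0.3]
90 [ 1.7 14.2] [8.1 4.4] [-3.7  1.1]
100 [ 1.1 14.1] [8.1 6. ] [-3.6  2.4]
110 [-0.1 14. ] [8.1 7.8] [-3.3  3.7]
120 [-1.8 13.9] [7.9 9.6] [-2.6  5. ]
130 [-4.1 13.9] [ 7.7 11.6] [-1.8  6.1]
140 [-6.7 13.8] [ 7.5 13.5] [-0.7  7. ]
150 [-9.7 13.8] [ 7.1 15.3] [0.5 7.8]
```

Run:
```python
from fit import *
BC={0,1,2,3,6,7,8}
HT=[(w(429,118),.145),(s(50,381),.145),(d(536,512),.126)]
def r(p):
    o=[]
    for k,((n,px),l) in enumerate(RIG):
        l=np.array(l); 
        if k in BC: l[1]+=p[3]
        o.append(proj(W(p,l),I[n],V[n])-px)
    for (n,px),y in HT: o.append(proj(W(p,(.026*np.sin(p[4]),y,.07+.026*np.cos(p[4]))),I[n],V[n])-px)
    return np.concatenate(o)
for g0 in(.6,1.5):
    q=least_squares(r,[.516,.203,.23,-.01,g0],loss="soft_l1");print(q.cost,q.x,np.degrees(q.x[[2,4]]))
print(r(q.x).reshape(-1,2)); np.save("rig.npy",q.x)
p=q.x
for nm,l in (("wheelc",(0,.098,.07)),("oiler?",(0,.05,.096)),("mid",(0,-.042,.07)),("vee1",(0,-.021,.072)),("slim",(0,-.004,.07)),("gauge",(0,-.11,.137))): print(nm,W(p,l),proj(W(p,l),I["wrist"],V["wrist"])*1.5625)
print("y 126 handle",W(p,(.026*np.sin(p[4]),.126,.07+.026*np.cos(p[4]))))
```

```text
20.289363469229144 [ 0.5203  0.2042  0.2476 -0.0212  1.0358] [14.1839 59.3448]
20.28936346922056 [ 0.5203  0.2042  0.2476 -0.0212  1.0358] [14.1839 59.3448]
[[-1.294  -1.9091]
 [ 0.9162 -1.454 ]
 [-0.1376  4.0645]
 [ 0.6788  3.3694]
 [ 0.4813 -2.1794]
 [-0.6564 -0.7652]
 [-2.5877  1.8915]
 [ 3.7267  2.9011]
 [-0.0136 -0.2943]
 [-0.4431 -0.6355]
 [ 0.5168 -0.0207]
 [-1.9595 -0.1301]]
wheelc [0.4963 0.2992 0.07  ] [398.5841 180.1605]
oiler? [0.508  0.2527 0.096 ] [399.4357 246.8943]
mid [0.5306 0.1635 0.07  ] [400.1476 342.8108]
vee1 [0.5254 0.1838 0.072 ] [399.9565 321.3069]
slim [0.5213 0.2003 0.07  ] [399.7562 301.8917]
gauge [0.5472 0.0975 0.137 ] [401.725  454.3161]
y 126 handle [0.5111 0.3318 0.0833]
```

Call:
nudge_tcp(plan={"dx":[0.755, 0.755, 0.755, 0.755, 0.755, 0, 0], "dy":[0.265, 0.265, 0.265, 0.265, 0.265, 0, 0], "dz":[1.5, 1.5, 1.5, 1.5, 1.5, 0, 0], "turn":[0, 0, 0, 0, 0, 0, 0], "jaw":[0.5, 0.5, 0.5, 0.5, 0.5, 0.5, 0.5]}, force=20)

```text
t: 4.2
eef_pos: [0.5107, 0.3364, 0.2013]
tool_rot: [0.0, 0.622, 0.783, -0.001]
contact_force: [0.5, -0.8, 0.2]
gripper_width: 0.505
grasp_force: 0.0
```

Run:
```python
from h import *
o=bot.get_obs();np.save("o2.npy",toolT(o));im=bot.read_camera("wrist");print(o["eef_pos"]);cv2.imwrite("pics/w2.png",cv2.resize(im,(800,600),interpolation=cv2.INTER_CUBIC))
```

```text
[0.51069178 0.33643033 0.20129936]
```

View pics/w2.png

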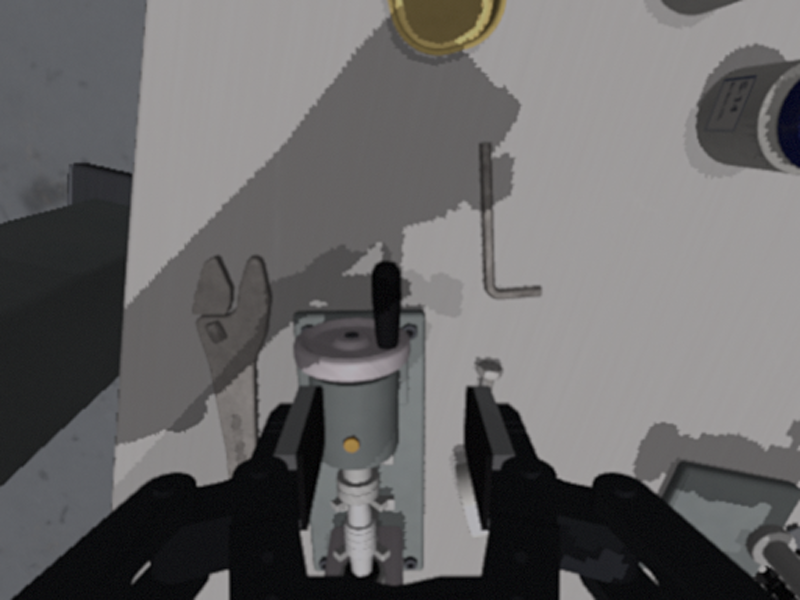

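The picture from above the handle shows the handle from (385,264) to (388,346), the hub at (352,336) and the oiler at (351,444). I'll refit with both wrist views.

Create fit2.py:
```python
from fit import *
I["w2"]=I["wrist"];V["w2"]=np.linalg.inv(np.load("o2.npy")@I["wrist"]["hand_eye"])
u=lambda x,y:("w2",np.array([x,y])/1.5625)
# p: x,y,yaw,g,oilerY
M=[(w(429,119),"h",.145),(w(424,177),"h",.099),(u(385,264),"h",.145),(u(388,345),"h",.099),(s(50,381),"h",.145),(d(536,512),"h",.126),
(u(352,336),(0,.098,.07)),(s(94,418),(0,.098,.07)),(d(555,512),(0,.098,.07)),
(w(399,252),"o"),(u(351,444),"o"),(w(401,182),(0,.098,.07)),(w(400,415),(0,-.105,.09),'x')]
def r(p):
    o=[]
    for m in M:
        (n,px),l=m[:2]
        if l=="h": l=(.026*np.sin(p[3]),m[2],.07+.026*np.cos(p[3]))
        elif l=="o": l=(0,p[4],.097)
        e=proj(W(p,l),I[n],V[n])-px
        if m[-1]=='x': e[1]=0
        o.append(e)
    return np.concatenate(o)
q=least_squares(r,[.516,.203,.23,1,.04],loss="soft_l1");p=q.x
if __name__=="__main__":
    print(q.cost,p,np.degrees(p[2:4]));print(r(p).reshape(-1,2));np.save("rig.npy",p)
    f=lambda n,px:ray(px,I[n],np.linalg.inv(V[n]))
    for a in ([w(429,119),u(385,264)],[w(399,252),u(351,444)]):
        x,e=tri([f(*k) for k in a]);print("tri",x,e,"rig",W((0,0,-p[2]),x-[p[0],p[1],0]))
    print("handle y.134",W(p,(.026*np.sin(p[3]),.134,.07+.026*np.cos(p[3]))))
```

```bash
python3 fit2.py
```

```text
9.236371458586442 [0.5194 0.2045 0.2458 0.9314 0.0455] [14.0846 53.3651]
[[-2.0432 -1.742 ]
 [ 0.8433  1.8927]
 [ 0.622  -0.5757]
 [-0.1694  0.5962]
 [ 0.046  -0.3171]
 [-1.2245 -0.7405]
 [-0.4414  0.6072]
 [ 0.1942 -2.056 ]
 [-0.4514 -0.6758]
 [-0.2204  0.1099]
 [ 0.3655 -0.1051]
 [-2.0023 -1.6251]
 [-0.0247  0.    ]]
tri [0.5057 0.3491 0.0837] [0.0016, 0.0016] rig [0.0218 0.1436 0.0837]
tri [0.5083 0.2491 0.0979] [0.0003, 0.0003] rig [0.     0.0459 0.0979]
handle y.134 [0.5071 0.3396 0.0855]
```

In the tool's units: 0.0258 m is 1.29, 0.0008 m is 0.04.

Call:
nudge_tcp(plan={"dx":[0.04, 0.04, 0.04, 0.04, 0.04, 0, 0, 0, 0, 0, 0, 0], "dy":[-0.03, -0.03, -0.03, -0.03, -0.03, 0, 0, 0, 0, 0, 0, 0], "dz":[1.29, 1.29, 1.29, 1.29, 1.29, 0, 0, 0, 0, 0, 0, 0], "turn":[-0.0175, 0, 0, 0, 0, 0, 0, 0, 0, 0, 0, 0], "jaw":[0.5, 0.5, 0.5, 0.5, 0.5, 0.5, 0, 0, 0, 0, 0, 0]}, force=30)

```text
t: 5.45
eef_pos: [0.5077, 0.3416, 0.0732]
tool_rot: [0.001, 0.614, 0.789, 0.001]
contact_force: [4.1, -0.1, 2.9]
gripper_width: 0.172
grasp_force: 29.5
```

In the tool's units: -0.013 m is -0.65, 0.013 m is 0.65.

Call:
nudge_tcp(plan={"dx":[0, 0, 0, 0, 0], "dy":[0.175, -0.175, -0.475, -0.65, 0], "dz":[0.65, 0.65, 0.475, 0.175, 0], "turn":[0, 0, 0, 0, 0], "jaw":[0, 0, 0, 0, 0]})

```text
t: 5.95
eef_pos: [0.4841, 0.3358, 0.0343]
tool_rot: [0.001, 0.614, 0.79, 0.0]
contact_force: [1.1, -3.6, 13.0]
gripper_width: 0.169
grasp_force: 30.5
```

Call:
nudge_tcp(plan={"dx":[0, 0, 0, 0, 0, 0, 0], "dy":[-0.65, -0.475, -0.175, 0.175, 0.475, 0.65, 0], "dz":[-0.175, -0.475, -0.65, -0.65, -0.475, -0.175, 0], "turn":[0, 0, 0, 0, 0, 0, 0], "jaw":[0, 0, 0, 0, 0, 0, 0]})

```text
t: 6.65
eef_pos: [0.4859, 0.3364, 0.0863]
tool_rot: [0.0, 0.614, 0.789, 0.001]
contact_force: [0.6, -2.1, 12.5]
gripper_width: 0.168
grasp_force: 31.2
```

In the tool's units: -0.013 m is -0.65, 0.013 m is 0.65.

Call:
nudge_tcp(plan={"dx":[0, 0, 0, 0, 0, 0, 0], "dy":[0.65, 0.475, 0.175, -0.175, -0.475, -0.65, 0], "dz":[0.175, 0.475, 0.65, 0.65, 0.475, 0.175, 0], "turn":[0, 0, 0, 0, 0, 0, 0], "jaw":[0, 0, 0, 0, 0, 0, 0]})

```text
t: 7.35
eef_pos: [0.4837, 0.3357, 0.0342]
tool_rot: [0.001, 0.613, 0.79, 0.0]
contact_force: [1.5, -3.0, 13.9]
gripper_width: 0.169
grasp_force: 31.4
```

Run:
```python
from h import *
cv2.imwrite("pics/w3.png",bot.read_camera("wrist"))
a=bot.read_camera("scene")[220:310,210:360];cv2.imwrite("pics/s3.png",cv2.resize(a,(750,450),interpolation=cv2.INTER_CUBIC))
```

```text
(no output)
```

View pics/w3.png

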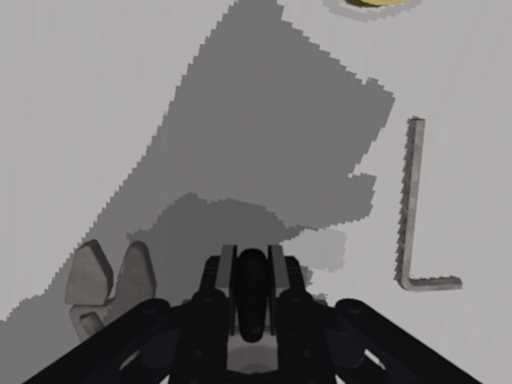

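The handle is still gripped at (252,290), at the bottom of the circle. Half a turn remains to the stop.

Call:
nudge_tcp(plan={"dx":[0, 0, 0, 0, 0, 0, 0, 0, 0, 0], "dy":[-0.65, -0.475, -0.175, 0.175, 0.475, 0.65, 0.1, 0.05, 0, 0], "dz":[-0.175, -0.475, -0.65, -0.65, -0.475, -0.175, 0, 0, 0, 0], "turn":[0, 0, 0, 0, 0, 0, 0, 0, 0, 0], "jaw":[0, 0, 0, 0, 0, 0, 0, 0, 0, 0]})

```text
t: 8.45
eef_pos: [0.4857, 0.3363, 0.086]
tool_rot: [-0.0, 0.614, 0.79, -0.001]
contact_force: [-4.6, -4.1, 18.2]
gripper_width: 0.168
grasp_force: 32.2
```

Call:
nudge_tcp(plan={"dx":[0, 0, 0], "dy":[0.2, 0, 0], "dz":[0, 0, 0], "turn":[0, 0, 0], "jaw":[0, 0, 0]})

```text
t: 8.75
eef_pos: [0.486, 0.3365, 0.0857]
tool_rot: [-0.001, 0.613, 0.79, -0.004]
contact_force: [-14.3, -8.5, 26.0]
gripper_width: 0.166
grasp_force: 33.3
```

Units first: shifts go in units of 20 mm. So -0.05 m is -2.5, -0.04 m is -2.

Call:
nudge_tcp(plan={"dx":[0, 0, 0, 0, 0, 0, -1.5, -1.5, -1.5, -1.5, -1.5, -1.4, 0, 0], "dy":[-0.15, 0, 0, 0, 0, 0, 0, 0, 0, 0, 0, 0, 0, 0], "dz":[0, 0, 0, -1, -2, -2.5, 0, 0, 0, 0, 0, 0, 0, 0], "turn":[0, 0, 0, 0, 0, 0, 0, 0, 0, 0, 0, 0, 0, 0], "jaw":[0.5, 0.5, 0.5, 0.5, 0.5, 0.5, 0.5, 0.5, 0.5, 0.5, 0.5, 0.5, 0.5, 0.5]})

```text
t: 10.15
eef_pos: [0.5322, 0.1636, 0.1948]
tool_rot: [-0.0, 0.615, 0.789, -0.0]
contact_force: [-0.0, -0.6, 0.6]
gripper_width: 0.498
grasp_force: 0.0
```

Run:
```python
from h import *
o=bot.get_obs();np.save("o3.npy",toolT(o));im=bot.read_camera("wrist");print(o["eef_pos"],o["q"]);cv2.imwrite("pics/w4.png",cv2.resize(im,(800,600),interpolation=cv2.INTER_CUBIC))
```

```text
[0.53222863 0.16358637 0.19484176] [ 0.2228154   0.43807912 -0.80794334  1.83708763  0.36676269  1.02307148
 -0.48650528]
```

View pics/w4.png

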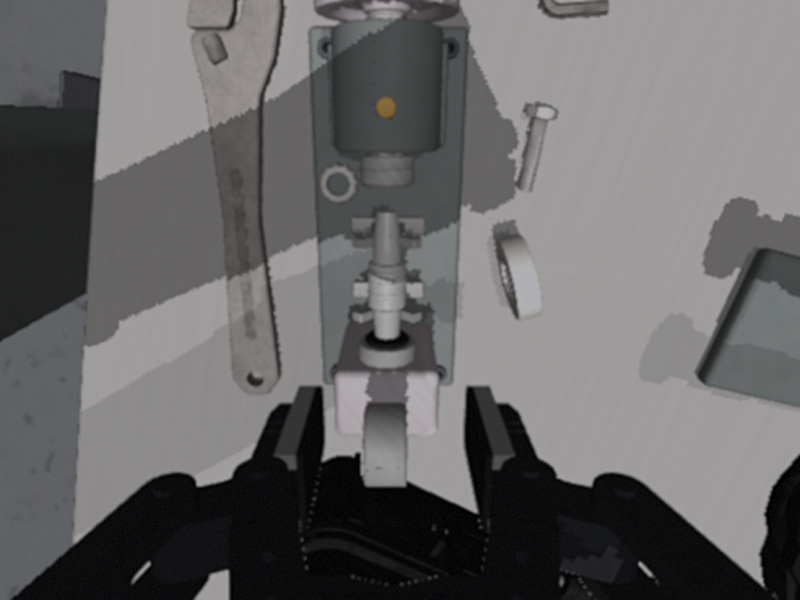

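The picture shows the quill back with its flange against the housing (386,165). The coupling's slim end is at (386,212), the oiler at (386,107), and vee lugs at rows 231, 290 and 316. I'll check these against the model.

Run:
```python
from fit2 import *
I["w4"]=I["wrist"];V["w4"]=np.linalg.inv(np.load("o3.npy")@I["wrist"]["hand_eye"])
for nm,l in (("slim",(0,-.004,.07)),("vee1 tipL",(-.019,-.021,.072)),("vee1 tipR",(.019,-.021,.072)),("vee2L",(-.019,-.062,.072)),("vee2R",(.019,-.062,.072)),("mid",(0,-.042,.07)),("slv+",(0,-.031,.08)),("slv-",(0,-.054,.08)),("oil",(0,p[4],.097)),("flange",(0,.009,.083)),("cpl -y",(0,-.072,.075)),("head",(0,-.085,.1))): print(nm,proj(W(p,l),I["w4"],V["w4"])*1.5625)
o=np.load("o3.npy");print(W((0,0,-p[2]),o[:3,3]-[p[0],p[1],0]))
f=lambda n,px:ray(px,I[n],np.linalg.inv(V[n]))
v=lambda x,y:("w4",np.array([x,y])/1.5625)
x,e=tri([f(*w(399.5,304)),f(*v(386,213))]);print(x,e,W((0,0,-p[2]),x-[p[0],p[1],0]))
```

```text
slim [387.1489 213.5355]
vee1 tipL [350.5218 246.9025]
vee1 tipR [423.8429 247.0281]
vee2L [352.4094 320.7825]
vee2R [422.3266 320.9124]
mid [387.3234 284.5735]
slv+ [387.0255 269.7163]
slv- [387.1381 312.0825]
oil [386.0714 109.7344]
flange [386.7339 190.9858]
cpl -y [387.3401 339.9875]
head [386.7851 383.0039]
[ 0.0025 -0.0428  0.1948]
[0.5197 0.2034 0.0854] [0.0004, 0.0004] [ 0.     -0.0011  0.0854]
```

In the tool's units: 0.029 m is 1.45, 0.0288 m is 1.44.

Call:
nudge_tcp(plan={"dx":[0.02, 0.02, 0, 0, 0, 0, 0, 0, 0, 0, 0], "dy":[-0.06, -0.065, 0, 0, 0, 0, 0, 0, 0, 0, 0], "dz":[1.45, 1.45, 1.45, 1.45, 1.44, 0, 0, 0, 0, 0, 0], "turn":[0, 0, 0, 0, 0, 0, 0, 0, 0, 0, 0], "jaw":[0.5, 0.5, 0.5, 0.5, 0.5, 0.5, 0, 0, 0, 0, 0]}, force=30)

```text
t: 11.3
eef_pos: [0.5282, 0.1651, 0.0518]
tool_rot: [-0.0, 0.614, 0.79, -0.0]
contact_force: [-5.2, 0.3, -0.5]
gripper_width: 0.221
grasp_force: 29.3
```

Call:
nudge_tcp(plan={"dx":[0, 0, 0, 0, 0, 0, 0, 0], "dy":[0, 0, 0, 0, 0, 0, 0, 0], "dz":[-1, -1.5, -1.5, -1.5, 0, 0, 0, 0], "turn":[0, 0, 0, 0, 0, 0, 0, 0], "jaw":[0, 0, 0, 0, 0, 0, 0, 0]})

```text
t: 12.1
eef_pos: [0.5288, 0.164, 0.1596]
tool_rot: [-0.0, 0.614, 0.789, -0.001]
contact_force: [-0.0, -0.3, -2.1]
gripper_width: 0.221
grasp_force: 29.9
```

Run:
```python
from h import *
o=bot.get_obs();a=bot.read_camera("side")[150:250,230:340];b=bot.read_camera("scene")[200:310,220:360]
c=np.hstack([cv2.resize(a,(390,390),interpolation=cv2.INTER_CUBIC),cv2.resize(b,(400,390),interpolation=cv2.INTER_CUBIC)]);cv2.imwrite("pics/l1.png",c);print(o["q"])
```

```text
[ 0.20186978  0.4763728  -0.78890696  1.87579816  0.40818665  0.95975525
 -0.5233267 ]
```

View pics/l1.png

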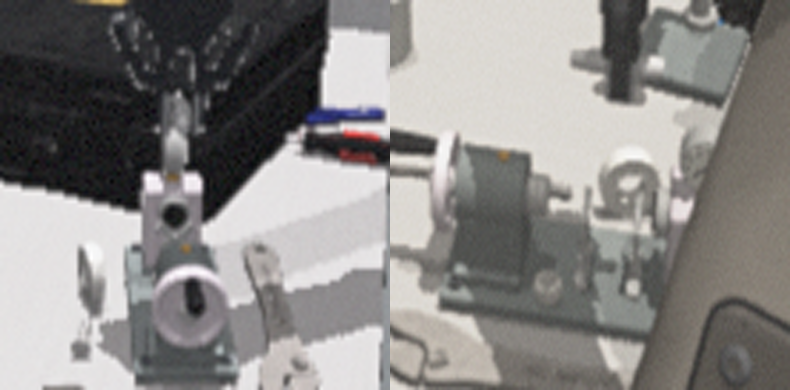

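The side and scene crops show the coupling lifted clear in the fingers, the handle at the top and the quill back. I'll refine the stand pose next.

Run:
```python
from fit2 import *
I["w4"]=I["wrist"];V["w4"]=np.linalg.inv(np.load("o3.npy")@I["wrist"]["hand_eye"])
v=lambda x,y:("w4",np.array([x,y])/1.5625)
# edge refinement on grey base in w1, print brightness-based contour of the stand plate
M2=STD[:1]+STD[2:]+[(v(764,249),(.02,.05,.016)),(v(699,375),(.02,-.05,.016)),(u(682,462),(.02,.05,.016)),(w(613,391),(.02,-.05,.016))]
q,r_=fit(M2,[.74,.175,.05]);print(q,np.degrees(q[2]));print(np.c_[r_])
np.save("std.npy",q)
f=lambda n,px:ray(px,I[n],np.linalg.inv(V[n]))
for a in ([w(642,310),v(764,249),u(682,462),s(262,340)],[w(613,391),v(699,375),s(343,356)],[s(318,118),d1(535,72)]): print(*tri([f(*k) for k in a]))
c,si=np.cos(q[2]),np.sin(q[2]);k=np.radians(20)
ax=np.array([np.cos(k)*c,np.cos(k)*si,np.sin(k)]);L=np.array([q[0],q[1],.285])
print("slim target",L-.1*ax,"mid target",L-.138*ax)
```

```text
[0.7384 0.1799 0.0154] 0.8808237218067007
[[ 0.6729 -0.5817]
 [ 0.3792 -0.0961]
 [-2.916  -2.7881]
 [-0.0669 -0.8987]
 [-1.5188  1.9477]
 [ 2.6366  1.9283]
 [-0.0692 -1.2762]
 [-1.2199 -1.6588]
 [-0.0549 -1.4925]
 [ 0.0504  6.1397]
 [-0.1848  2.4596]
 [-3.5806  4.5956]]
[0.7673 0.2259 0.0019] [0.002, 0.0027, 0.0004, 0.0018]
[0.768  0.1329 0.0042] [0.0016, 0.0026, 0.0025]
[0.7469 0.1785 0.2888] [0.0016, 0.0016]
slim target [0.6444 0.1785 0.2508] mid target [0.6087 0.1779 0.2378]
```

Call:
nudge_tcp(plan={"dx":[0, 0, 0, 0, 0, 0, 0, 0, 0, 0, 0, 0, 0, 0, 0], "dy":[0, 0, 0, 0, 0, 0, 0, 0, 0, 0, 0, 0, 0, 0, 0], "dz":[0, 0, 0, 0, 0, 0, 0, 0, 0, 0, 0, 0, 0, 0, 0], "turn":[0.139, 0.139, 0.139, 0.139, 0.139, 0.139, 0.139, 0.139, 0.139, 0.139, 0.139, 0.139, 0.139, 0, 0], "jaw":[0, 0, 0, 0, 0, 0, 0, 0, 0, 0, 0, 0, 0, 0, 0]})

```text
t: 13.7
eef_pos: [0.5292, 0.1646, 0.1601]
tool_rot: [0.0, 1.0, 0.008, -0.0]
contact_force: [0.4, 0.1, -0.5]
gripper_width: 0.22
grasp_force: 29.9
```

Call:
nudge_tcp(plan={"dx":[-1.035, -1.035, -1.035, 0, 0, 0, 0], "dy":[-1.36, -1.36, -1.36, 0, 0, 0, 0], "dz":[0, 0, 0, 1.35, 1.35, 0, 0], "turn":[0, 0, 0, 0, 0, 0, 0], "jaw":[0, 0, 0, 0, 0, 0, 0]}, force=20)

```text
t: 14.4
eef_pos: [0.4663, 0.2451, 0.1065]
tool_rot: [0.0, 1.0, 0.007, -0.001]
contact_force: [-0.2, 0.0, -0.8]
gripper_width: 0.225
grasp_force: 29.9
```

Call:
nudge_tcp(plan={"dx":[0, 0, 0, 0, 0], "dy":[0, 0, 0, 0, 0], "dz":[0.375, 0.375, 0.375, 0.15, 0], "turn":[0, 0, 0, 0, 0], "jaw":[0, 0, 0, 0, 0]}, force=20)

```text
t: 14.9
eef_pos: [0.4668, 0.2454, 0.0811]
tool_rot: [-0.0, 1.0, 0.006, 0.0]
contact_force: [0.2, -0.2, 2.1]
gripper_width: 0.222
grasp_force: 30.3
```

In the tool's units: 0.004 m is 0.2.

Call:
nudge_tcp(plan={"dx":[0, 0, 0, 0, 0], "dy":[0, 0, 0, 0, 0], "dz":[0.2, 0.2, 0.2, 0, 0], "turn":[0, 0, 0, 0, 0], "jaw":[0, 0, 0, 0, 0]}, force=20)

```text
t: 15.4
eef_pos: [0.4665, 0.2452, 0.0693]
tool_rot: [0.0, 1.0, 0.006, 0.0]
contact_force: [-1.1, -1.3, 3.9]
gripper_width: 0.224
grasp_force: 30.9
```

Call:
nudge_tcp(plan={"dx":[0, 0, 0, 0, 1.8, 1.8, 1.825, 0, 0], "dy":[0, 0, 0, 0, 1.125, 1.125, 1.125, 0, 0], "dz":[-1.5, -2, -2, -2, 0, 0, 0, 0, 0], "turn":[0, 0, 0, 0, 0, 0, 0, 0, 0], "jaw":[0, 0, 0, 0, 0, 0, 0, 0, 0]}, force=60)

```text
t: 16.3
eef_pos: [0.5758, 0.178, 0.218]
tool_rot: [0.0, 1.0, 0.005, -0.001]
contact_force: [-0.7, 0.7, -1.6]
gripper_width: 0.211
grasp_force: 58.7
```

Run:
```python
from h import *
o=bot.get_obs();np.save("o5.npy",toolT(o));print(o["eef_pos"],o["q"])
a=bot.read_camera("side");b=bot.read_camera("scene");cv2.imwrite("pics/side5.png",a);cv2.imwrite("pics/scene5.png",b)
i=bot.camera_info("side");e=o["eef_pos"]
for l in ((0,0,.0182),(.0357,0,.0312)): print(proj(e+np.array(l),i,i["view"]))
print(proj([.743,.179,.285],i,i["view"]))
# side crop 175..305 x 110..207 zoomed 6x
cv2.imwrite("pics/z5.png",cv2.resize(a[110:210,170:300],(780,600),interpolation=cv2.INTER_CUBIC))
```

```text
[0.57577204 0.17800687 0.21804774] [-0.10366971  0.4013463  -0.38973659  1.72639746  0.17145638  1.04922029
 -2.11228574]
[265.26080032 161.24045572]
[254.18387591 156.44287784]
[213.8426873  142.76026434]
```

View pics/z5.png

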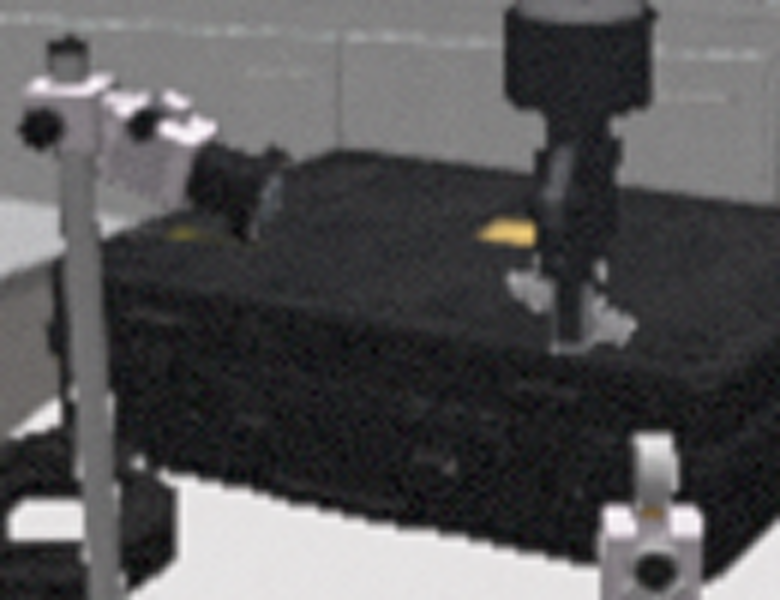

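The zoomed picture shows the coupling tilted, slim end up and toward the lens. The slim end is at side px (255,156.7) against a predicted (254.2,156.4), and the lens is at (214.7,142.5). The tilt is about 19–20°. The remaining move is +34 mm along x and 2 mm up.

In the tool's units: 0.012 m is 0.6, 0.01 m is 0.5.

Call:
nudge_tcp(plan={"dx":[0.6, 0.6, 0.5, 0, 0, 0, 0], "dy":[0, 0, 0, 0, 0, 0, 0], "dz":[-0.05, -0.05, 0, 0, 0, 0, 0], "turn":[0, 0, 0, 0, 0, 0, 0], "jaw":[0, 0, 0, 0, 0, 0, 0]})

```text
t: 17.1
eef_pos: [0.6093, 0.1795, 0.221]
tool_rot: [0.0, 1.0, 0.006, -0.0]
contact_force: [-0.2, 0.8, -0.6]
gripper_width: 0.212
grasp_force: 58.7
```

Run:
```python
from h import *
o=bot.get_obs();print(o["eef_pos"],abs(o["joint_vel"]).max(),o["grasp_force"])
S=bot.read_camera("side");C=bot.read_camera("scene")
a=cv2.resize(S[115:185,190:290],(400,280),interpolation=cv2.INTER_CUBIC);b=cv2.resize(C[80:240,230:390],(400,400),interpolation=cv2.INTER_CUBIC)
c=np.zeros((400,800,3),np.uint8);c[:280,:400]=a;c[:,400:]=b;cv2.imwrite("pics/fin.png",c)
for n in("side","scene"):
    i=bot.camera_info(n)
    for p in ([.741,.179,.285],o["eef_pos"]+np.array([.036,0,.0307])): 
        x=proj(p,i,i["view"]);print(n,x,(x-[190,115])*4 if n=="side" else (x-[230,80])*2.5+[400,0])
```

```text
[0.60931011 0.17952029 0.2209597 ] 0.0020947496580330204 58.673514711263124
side [214.4414348  142.80045537] [ 97.76573919 111.2018215 ]
side [243.62886413 155.07956713] [214.5154565  160.31826851]
scene [326.36812977 133.82398959] [640.92032442 134.55997398]
scene [313.17422853 162.35872411] [607.93557132 205.89681027]
```

View pics/fin.png

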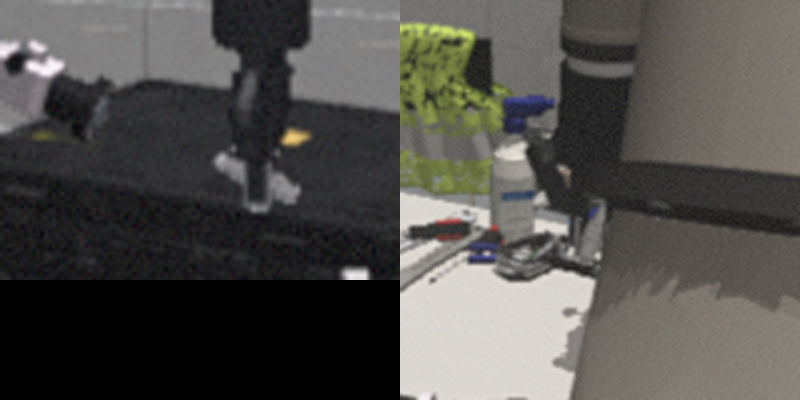

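The slim end at (217,160) and the lens at (100,110) both match the prediction within a pixel or so. I'm handing the job in.

```bash
python3 -c "
from station import bot
print(bot.hand_in())"
```

```text
the job is handed in; nothing more can be done
None
```

I wound the quill back to its stop and handed the job in with the gripper holding the coupling, slim end squarely towards the lens at about 100 mm; hand-in returned no verdict, so the result is judged only by my own camera measurements.

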